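# Load a finial into a quick clamp and lock the sliding jaw

### The arm

A 6-joint arm with a two-finger parallel gripper is mounted at the origin on the work surface. World frame = base frame: x ahead of the robot, y to its left, z up, the work surface at z = 0. Lengths are in m, angles in degrees, forces in N, time in s.
With the tool pointing down it reaches from about 0.4 to 0.825 m from the base axis. Payload 7 kg.
Tool frame: the origin (TCP) lies midway between the tips of the shut fingers; the grasp point (between the pads) lies 19 mm behind it; z points along the fingers, y is the line along which they close (so a half turn about z gives the same grasp; the last joint's range is limited). The gripper opens to 88 mm and grips with 3 to 60 N. Pads are 19 mm wide; open, the fingers measure 130 mm over their backs; the gripper's body (78 mm by 193 mm) begins 47 mm behind the grasp point.
Start: joints at [-56.431, 20.546, 0.682, 0, -70.136, -16.507], TCP at [0.198, -0.645, 0.227] pointing down, gripper open.
Joint ranges: [-176.03, 176.03], [-82.01, 121.73], [-58.28, 71.71], [-173.87, 95.51], [-174.79, -0.11], [-173.66, 173.66]. Speed limits (degrees/s): [136.94, 136.94, 172.46, 180, 180, 180].

### API

Orientations are given as a 3x3 rotation matrix whose columns are the frame's x, y, z axes.
In Python, from rig import robot gives the robot as it stands. Calls block until the motion is done:
- robot.goto(position, orientation): joint-space move of the TCP to a pose.
- robot.servo_line(position, ori=None, speed=0.15): straight line of the TCP; ori=None keeps the orientation; speed is the mean speed in m/s.
- robot.movej(angles): joint-space move.
- robot.move_gripper(opening): opening from 0.0 (shut) to 1.0 (fully open); the grip force is fixed at half the most; returns when the fingers have stopped.
- robot.dwell(seconds).
- robot.ik(position, orientation): joint angles nearest the present ones, or None.
- robot.grab_frame(name): name is "scene" or "side" or "wrist"; returns (picture, depth): 384x512x3 uint8, red, green, blue; 384x512 float32, m along the optical axis (not along the pixel's ray), 0 where there is no reading.
- robot.camera_info(name): a dict with "vfov" (degrees; the focal length in pixels is half the picture's height over the tangent of half this angle, whatever the lens; pixels are square), "cx", "cy" (the principal point, pixels), "k1" (the pictures are not rectified: a ray, as slopes to the right and down, at radius r is drawn at 1 + k1 r^2 times it, then the intrinsics apply), "view" (4x4, takes a point from world to camera coordinates); the wrist camera has in their place "T_tool_cam" (4x4, takes a point from camera to tool coordinates, whose origin is the TCP and whose axes are the flange's). Camera axes: x right, y down, z forward; pixel columns grow to the right and rows downward; lengths in m; the calibration is good to about 2 mm. A picture is of the moment at which its call begins: read the wrist's pose just before it. camera_info takes no time and is no camera call.
A pose or a line that the arm cannot do raises robot.Unreachable and nothing moves.
- robot.job_done(): hands the job in; it is judged then, once.
Readings, each from a call of its own:
- robot.read_t(): time.
- robot.read_qpos(): joint angles.
- robot.read_qvel(): joint speeds.
- robot.read_effort(): joint torques, N m.
- robot.read_position(): TCP position.
- robot.read_tcp_rot(): TCP orientation.
- robot.read_force(): force on the tool from outside, world axes, zero at the start.
- robot.read_ft_torque(): the same for the moment, N m.
- robot.read_grip_width(): opening from 0.0 (shut) to 1.0 (fully open).
- robot.read_finger_force(): force on a finger pad.
Only numpy, scipy, OpenCV 4.12 (cv2) and the standard library are available. Lean on these libraries where they do the work, as an engineer would, in place of code of your own. Each camera call takes 0.05 s, during which the arm holds its last target. There are 200 camera calls.

### The job

Push the pale metal gate finial upright down into the clamp's nest until the side ball clicks over its foot and it stands fully home, and let go of it. Then hold the red release bar up, slide the jaw until its brass pad bears on the finial with the pad's spring squeezed about halfway, and let the bar drop fully into the nearest of the hidden notches so the jaw stays locked there. Leave the other things on the bench where they are.

Things in the scene. Friction and masses are not known exactly. Their poses are not given: they have to be found in the camera images.
- finial: The work: pale (aluminium) gate finial, about 0.45 kg, loose, starts upright. Origin: centre of its underside. Going up (mm): foot 44 (x) x 60 (y) to 20; body 32 (x) x 60 (y) to 65; square neck 26 x 26 to 110 (grip here); onion tip 34 across to 130. Same when turned half round about z. Foot and body make a 6 mm shoulder on both x sides, which the side ball snaps over.
- fixture: The clamp, fixed at a random place and yaw: green plate 130 (x) x 400 (y) x 20 high. Origin on the bench; y along the rail, z up. Along y (mm): fixed jaw -191 to -165 (top 85 over the bench), nest -165 to -105, steel rail -91 to 175 (48 wide, top at 50); on it the blue sliding jaw (78 x 60, top at 87), its centre at y = 120 minus the jaw joint's value.
- nest_seat (a point): Nest floor, 20 mm above the bench: the finial's origin belongs here; axes as the fixture's, finial y along fixture y. Open above and to +y. Two dark cheeks 47 mm apart in x, 50 high, guide the foot (1.5 mm play a side); the fixed jaw's face is 30 mm to -y. Lower the finial 1 to 3 mm clear of it (to +y): the sliding jaw pushes it home in y later.
- ball (a joint): Sprung steel ball, 24 mm, in the +x cheek, centre 29 mm over the nest floor, standing 6.5 mm into the nest. Value: how far it is pushed back (m): 0 free, about 0.005 as the foot passes, under 0.002 once it has clicked over the foot of a fully seated finial. Passing it takes about 10 N downward (weight included).
- jaw (a joint): Sliding jaw (m): 0 at the +y end, grows towards the nest (fixture -y) to 0.19. Stays where left; sliding takes about 9 N of friction plus the pad's spring. With the finial home, the pad first touches it at about 0.159 (earlier if it stands off the fixed jaw: it is pushed home first). Starts at 0 to 0.10.
- bar (a joint): Lift of the red release bar (m): 0 down in a notch (jaw locked), about 0.008 perched on a land between notches (not locked), free to slide above 0.009, top stop 0.016. Pulled down with 6 to 8 N. Drops only within 1.5 mm of a notch; notches are 14 mm apart, hidden in the rail, elsewhere each time: they must be felt. A perched jaw can be nudged along until the bar drops.
- bar_grip (a point): Centre of the red release bar, over the middle of the blue jaw and moving with it: 110 long (fixture x), 16 thick (fixture y), 18 high; 125 mm above the bench when down, 29 mm free between it and the jaw's top; two 10 mm posts 36 mm either side of its middle. Pinch it in the middle from above, fingers closing along fixture y.
- pad (a joint): Squeeze of the jaw's brass pad spring (m): 0 fully out, 0.024 bottomed, about 0.012 halfway (then the black rings round its two rods are just entering the blue jaw). Spring about 4 N at first, 9.5 N halfway, 15 N bottomed.
- pad_face (a point): Middle of the brass pad's face (44 wide, 28 high, facing fixture -y), 70 mm above the bench, 66 mm in front of the jaw's centre when the pad is fully out.
- hammer: Hammer about 260 long lying on the bench, wooden handle; leave alone. Origin near its middle, on the bench.
- spanner: Steel spanner 190 long lying on the bench; leave alone.
- pliers: Red-handled pliers about 165 long lying on the bench; leave alone.
- iron_rose: Dark iron rose 80 across, 42 high, copper heart; leave alone. Origin under its centre.
- spare_finial: Smaller copper-coloured finial, 111 high, standing; leave alone. Origin under its centre.
- chalk_tin: Red open tin, 76 across, 90 high; leave alone. Origin under its centre.
- level: Yellow spirit level 300 (y) x 24 x 50 high, on edge; leave alone. Origin under its centre.
Things that resemble listed ones, but are neither listed nor needed, are in the scene too. Leave any green look-alike of the finial alone.

How it is judged (in metres and radians):
On the way, in this order (a step that is already met when the one before it is completed fails the run):
1. the finial stands fully home in the nest, the ball clicked over its foot, and the fingers have let go of it (x of finial in the frame of nest_seat between -0.003 and 0.003 m and y of finial in the frame of nest_seat between -0.003 and 0.01 m and z of finial in the frame of nest_seat between -0.003 and 0.003 m and angle between finial's own z axis and vertical below 0.06 rad and angle between the y axis of finial and the y axis of fixture, either way round below 0.1 rad and value of joint ball below 0.003 m and contact force between the fingers and finial below 0.5 N), for 0.2 s.
2. the release bar is held up clear of the notches (value of joint bar above 0.01 m), for 0.2 s.
At the end, for the whole second after the job is handed in: Finial upright (0.06 rad) in the nest within 3 mm of its seat (6 mm off the fixed jaw), square to the clamp (0.1 rad), ball pushed back under 3 mm; bar down in a notch (lift under 2.5 mm); pad squeezed 2.5 to 21.5 of 24 mm; jaw and finial at rest; other things within 30 mm of their start (x of finial in the frame of nest_seat between -0.003 and 0.003 m and y of finial in the frame of nest_seat between -0.003 and 0.006 m and z of finial in the frame of nest_seat between -0.003 and 0.003 m and angle between finial's own z axis and vertical below 0.06 rad and angle between the y axis of finial and the y axis of fixture, either way round below 0.1 rad and value of joint ball below 0.003 m and value of joint pad between 0.0025 and 0.0215 m and value of joint bar below 0.0025 m and velocity of joint jaw between -0.003 and 0.003 m/s and linear speed of finial below 0.01 m/s and distance of each of hammer, spanner, pliers, iron_rose, spare_finial, chalk_tin, level from where it was at the start of the episode below 0.03 m); the robot touches nothing.
It fails at once if a bystander is knocked away (more than 60 mm) (distance of any of hammer, spanner, pliers, iron_rose, spare_finial, chalk_tin, level from where it was at the start of the episode above 0.06 m).
It also fails if it takes over 61 s, if anything falls off the work surface, if the arm or the gripper's body presses on something with over 40 N, if the wrist force passes 120 N, or if a joint passes its speed limit or range.

## Working session

There is one attempt and no reset: what is moved stays moved. The work goes in short steps, each a Python script; the robot and the scene stay as the last script left them, time stands still between calls to the robot, and variables do not carry over. Pictures are saved under pics/ and viewed, at most 10 in all, crops included, and the job is handed in when it is done.

```bash
mkdir -p pics; cat > h.py <<'E'
import numpy as np, cv2
from rig import robot
def K(ci):
    f=192/np.tan(np.radians(ci["vfov"])/2); return f,ci["cx"],ci["cy"],ci["k1"]
def grab(name,save=None):
    if name=="wrist":
        p=np.array(robot.read_position());R=np.array(robot.read_tcp_rot())
    im,d=robot.grab_frame(name); ci=robot.camera_info(name)
    if name=="wrist":
        T=np.eye(4);T[:3,:3]=R;T[:3,3]=p; C=T@np.array(ci["T_tool_cam"])
    else: C=np.linalg.inv(np.array(ci["view"]))
    im=np.array(im);d=np.array(d)
    if save:
        cv2.imwrite(f"pics/{save}.png",im[:,:,::-1]); np.savez(f"pics/{save}.npz",im=im,d=d,C=C,k=np.array(K(ci)))
    return im,d,C,K(ci)
def cloud(d,C,k):
    f,cx,cy,k1=k
    v,u=np.mgrid[0:d.shape[0],0:d.shape[1]]
    xd=(u-cx)/f; yd=(v-cy)/f; x,y=xd.copy(),yd.copy()
    for _ in range(15):
        s=1+k1*(x*x+y*y); x=xd/s;y=yd/s
    P=np.stack([x*d,y*d,d],-1)@C[:3,:3].T+C[:3,3]
    P[d<=0]=np.nan
    return P
def load(n):
    z=np.load(f"pics/{n}.npz"); return z["im"],z["d"],z["C"],z["k"]
def down(yaw): # tool x at yaw (rad), z down
    c,s=np.cos(yaw),np.sin(yaw)
    return np.array([[c,s,0],[s,-c,0],[0,0,-1.]])
E
python3 - <<'E'
from h import *
a=grab("scene","scene0");b=grab("side","side0")
import cv2
print(robot.camera_info("wrist"), a[2][:3,3],b[2][:3,3]); print(robot.read_tcp_rot(),robot.read_t())
E
```

```text
{'vfov': 58.583263467769235, 'cx': 252.33543686194596, 'cy': 195.43294986660766, 'k1': 0.009758631530318187, 'T_tool_cam': array([[ 1.13387507e-04, -9.55694889e-01, -2.94359078e-01,
         7.98341340e-02],
       [ 9.99999949e-01,  2.03057908e-05,  3.19274546e-04,
         5.81991420e-05],
       [-2.99151858e-04, -2.94359099e-01,  9.55694842e-01,
        -1.58538982e-01],
       [ 0.00000000e+00,  0.00000000e+00,  0.00000000e+00,
         1.00000000e+00]])} [ 0.96015893 -0.35299926  0.9583149 ] [0.3677863  1.12839352 1.19325801]
[[-9.56026506e-01 -2.93279750e-01 -5.55711790e-04]
 [-2.93280247e-01  9.56025539e-01  1.36605060e-03]
 [ 1.30639686e-04  1.46895987e-03 -9.99998913e-01]] 0.1
```

View pics/scene0.png

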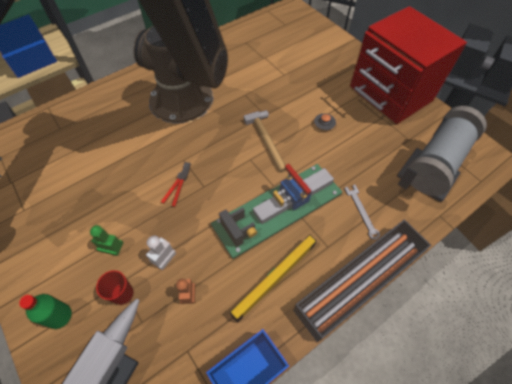

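View pics/side0.png

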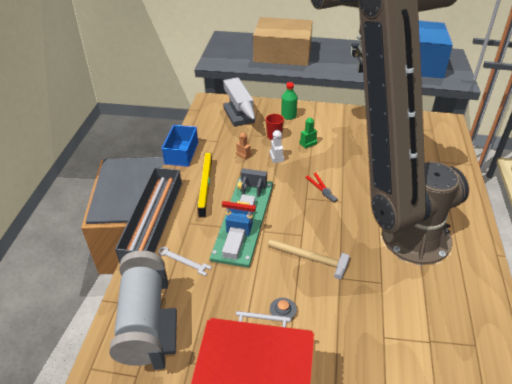

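The scene view shows the pale finial at (157,250), the green clamp from (230,235) to (325,185) with its fixed jaw and nest at the left end (235,225), and the red bar at (297,178). In the side view the finial is at (277,147), the nest at (253,180) and the bar at (238,206).

```bash
cat > m0.py <<'E'
from h import *
def hsv(im): return cv2.cvtColor(im,cv2.COLOR_RGB2HSV).astype(int)
for n,(u0,u1,v0,v1),(fu0,fu1,fv0,fv1) in [("scene0",(205,350,160,260),(140,180,230,272)),("side0",(205,280,165,270),(266,290,125,167))]:
    im,d,C,k=load(n);P=cloud(d,C,k);H=hsv(im)
    g=np.zeros(d.shape,bool);g[v0:v1,u0:u1]=1
    hh,ss,vv=H[...,0],H[...,1],H[...,2]
    m=g&(hh>45)&(hh<90)&(ss>70)&(abs(P[...,2]-.02)<.012)
    Q=P[m]; r=cv2.minAreaRect(Q[:,:2].astype(np.float32)*1000); print(n,"plate",m.sum(),r,np.median(Q[:,2]))
    m=g&((hh<8)|(hh>172))&(ss>150)&(P[...,2]>.09)
    Q=P[m];print("bar",m.sum(),np.median(Q,0),Q[:,2].max(),cv2.minAreaRect(Q[:,:2].astype(np.float32)*1000))
    g[:]=0;g[fv0:fv1,fu0:fu1]=1
    m=g&(P[...,2]>.012)&(ss<60)
    Q=P[m];
    for a,b in[(.012,.07),(.075,.105),(.11,.14)]:
        q=Q[(Q[:,2]>a)&(Q[:,2]<b)]; 
        if len(q)>3: print("fin",a,len(q),q.min(0),q.max(0),cv2.minAreaRect(q[:,:2].astype(np.float32)*1000))
E
python3 m0.py
```

```text
scene0 plate 1494 ((591.3657836914062, 1.1211090087890625), (391.1455993652344, 125.23967742919922), 86.3656997680664) 0.01988476682814827
bar 156 [0.59096476 0.05888314 0.13344407] 0.13753224714327827 ((594.2850341796875, 60.006160736083984), (15.285195350646973, 106.24736785888672), 85.72017669677734)
fin 0.012 374 [ 0.49526062 -0.39146878  0.01229453] [ 0.54828183 -0.32292078  0.06957289] ((521.431640625, -356.3462829589844), (42.24805450439453, 60.69200897216797), 16.631561279296875)
fin 0.075 61 [ 0.51176083 -0.3725905   0.07554833] [ 0.53555344 -0.3412763   0.10415306] ((527.4126586914062, -360.7530822753906), (35.4162712097168, 16.914539337158203), 62.62884521484375)
fin 0.11 121 [ 0.50596878 -0.37204861  0.11111009] [ 0.5360844  -0.34122916  0.13315773] ((520.927734375, -356.5887145996094), (31.332725524902344, 29.005393981933594), 78.98802185058594)
side0 plate 1450 ((586.8987426757812, 10.258285522460938), (397.54681396484375, 127.21417236328125), 86.36809539794922) 0.02017118357905634
bar 185 [0.59246484 0.06787898 0.13272857] 0.13936764724296835 ((591.3515625, 66.77738952636719), (23.590364456176758, 107.17579650878906), 87.18738555908203)
fin 0.012 198 [ 0.48859411 -0.48850634  0.01206762] [ 0.54580295 -0.31544119  0.06970307] ((524.9013671875, -400.25830078125), (50.26806640625, 170.60552978515625), 9.324604988098145)
fin 0.075 54 [ 0.50373086 -0.36504827  0.07528377] [ 0.53337057 -0.33546688  0.10491132] ((521.8425903320312, -347.1564636230469), (24.84827995300293, 34.562992095947266), 68.50763702392578)
fin 0.11 48 [ 0.50197582 -0.36890679  0.11028119] [ 0.53280149 -0.33517927  0.13183837] ((515.9371948242188, -351.033447265625), (32.64236068725586, 29.006664276123047), 13.319952964782715)
```

```bash
python3 - <<'E'
from h import *
t=robot.read_t()
for n,p,yaw in [("w_fin",(.521,-.354,.27),196.6),("w_nest",(.580,-.12,.27),176.4),("w_bar",(.590,.02,.29),176.4)]:
    robot.goto(np.array(p),down(np.radians(yaw))); robot.dwell(.15); grab("wrist",n)
    print(n,robot.read_t(),robot.read_position(),robot.read_qpos())
im=np.hstack([cv2.imread(f"pics/{n}.png")[:, :] for n in("w_fin","w_nest","w_bar")]); cv2.imwrite("pics/m1.png",cv2.resize(im[:,512:],(800,300))); cv2.imwrite("pics/m0.png",im[:,:512])
E
```

```text
w_fin 1.9083 [ 0.52043597 -0.35480784  0.26983626] [-1.65552144e+01  1.49965073e+01 -1.55083010e+00  1.08808786e-03
 -7.34694512e+01 -5.69255136e+01]
w_nest 3.0667 [ 0.57980962 -0.12123994  0.26992693] [ 7.08567658e+00  1.13828928e+01 -6.27390926e+00  5.64591777e-03
 -7.23544380e+01 -1.00769902e+02]
w_bar 3.8917 [0.58989708 0.01897062 0.28982727] [ 2.08068779e+01  1.06430371e+01 -4.63845797e+00  1.46754106e-03
 -7.47419004e+01 -1.14491221e+02]
```

View pics/m1.png

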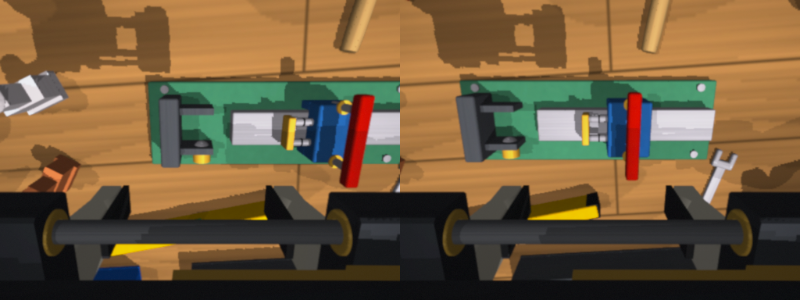

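View pics/m0.png

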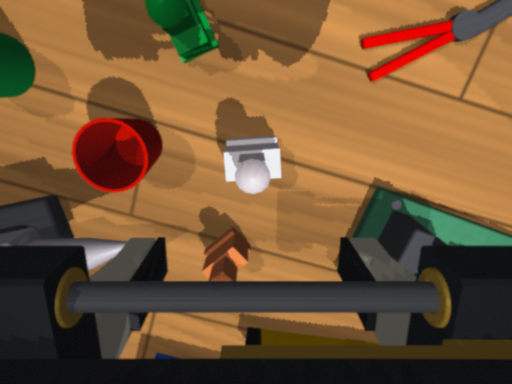

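The wrist views show the finial's tip at (252,176) with its foot at rows 138–180. In the clamp composite, the fixed jaw and cheeks are at (160–215,100–165), the ball side (+x) is the lower cheek at (203,157), and the red bar is at (632,135) in the right half.

```bash
cat > m1.py <<'E'
from h import *
def hsv(im): return np.moveaxis(cv2.cvtColor(im,cv2.COLOR_RGB2HSV).astype(int),-1,0)
A=lambda Q:tuple(np.round(np.array(x),1) for x in cv2.minAreaRect(Q[:,:2].astype(np.float32)*1000))
im,d,C,k=load("w_fin");P=cloud(d,C,k);h,s,v=hsv(im)
g=np.zeros(d.shape,bool);g[125:205,212:292]=1
for a,b in[(.014,.03),(.06,.07),(.08,.105),(.11,.14)]:
    q=P[g&(s<70)&(P[...,2]>a)&(P[...,2]<b)]
    if len(q)>5: print("fin",a,len(q),q.max(0)[2],np.median(q,0)*1000,A(q))
print("table",np.nanmedian(P[60:120,260:340,2]))
for n,rows in(("w_nest",245),("w_bar",245)):
    im,d,C,k=load(n);P=cloud(d,C,k);h,s,v=hsv(im)
    g=np.zeros(d.shape,bool);g[80:rows]=1;Z=P[...,2]
    q=P[g&(h>45)&(h<90)&(s>70)&(abs(Z-.02)<.006)];print(n,"plate",len(q),np.median(q[:,2]),A(q))
    q=P[g&((h<8)|(h>172))&(s>150)&(Z>.11)&(P[...,1]>-.05)];print("bar",len(q),np.median(q,0),q[:,2].max(),A(q[q[:,2]>np.percentile(q[:,2],60)-.004]))
    # fixture frame approx
    th=np.radians(-3.6);ex=np.array([np.cos(th),np.sin(th)]);ey=np.array([-np.sin(th),np.cos(th)])
    c=np.array([.589,.005]);L=np.stack([(P[...,:2]-c)@ex,(P[...,:2]-c)@ey],-1)*1000
    gr=g&(s<90)&(v<140)&(abs(L[...,0])<60)&(L[...,1]<-80)&(L[...,1]>-220)
    q=P[gr&(Z>.079)&(Z<.09)];print("fixjaw top",len(q),np.median(q[:,2]),A(q))
    for sg in(-1,1):
        m=g&(L[...,0]*sg>15)&(abs(L[...,0])<50)&(L[...,1]>-165)&(L[...,1]<-100)&(Z>.03)
        q=P[m&(Z>.045)&(Z<.078)]; zt=np.percentile(q[:,2],80); q=q[abs(q[:,2]-zt)<.004];l=L[m&(abs(Z-zt)<.004)]
        print("cheek",sg,len(q),zt,"local x",np.percentile(l[:,0],[2,50,98]),"y",np.percentile(l[:,1],[2,98]),A(q))
E
python3 m1.py
```

```text
fin 0.014 352 0.029974350805028305 [ 499.97355876 -361.51794523   20.44851366] (array([ 500. , -362.2]), array([ 6.5, 59.6]), np.float64(20.5))
fin 0.06 881 0.06988877965408957 [ 512.80397147 -356.32126716   65.39741551] (array([ 517.5, -355.6]), array([32. , 59.9]), np.float64(20.4))
fin 0.08 109 0.10452956752271808 [ 505.3820483 -359.5052155   90.9712868] (array([ 505.6, -360.1]), array([ 0.5, 25.8]), np.float64(20.6))
fin 0.11 981 0.13232138909688718 [ 515.19012721 -356.29506164  124.32378401] (array([ 517.6, -355.3]), array([32.7, 33. ]), np.float64(15.4))
table 0.0004495106806378102
w_nest plate 16145 0.020413556612921935 (array([588.1,   3.9]), array([397.6, 128.9]), np.float64(86.3))
bar 2880 [0.58698917 0.0591615  0.13370394] 0.1364605039624891 (array([591.8,  62.2]), array([ 16.6, 108.1]), np.float64(86.2))
fixjaw top 2233 0.08522524999439396 (array([ 578.1, -157.8]), array([26.2, 93. ]), np.float64(86.3))
cheek -1 436 0.0709825704619304 local x [-36.75148162 -28.26372302 -23.80125491] y [-150.26486458 -105.51807032] (array([ 544.9, -126.2]), array([34.4, 55.3]), np.float64(
[... 167 characters left out ...]
loat64(87.5))
w_bar plate 15426 0.02035303583799486 (array([588.1,   5.9]), array([397.3, 128. ]), np.float64(86.3))
bar 1867 [0.58707714 0.06255682 0.13408219] 0.13683259239017298 (array([591.9,  63.1]), array([ 15.8, 108.3]), np.float64(86.5))
fixjaw top 2135 0.08510796265287368 (array([ 578.2, -156.8]), array([26.6, 92.8]), np.float64(86.8))
cheek -1 483 0.07124436005226716 local x [-46.66809538 -28.72274465 -18.84511893] y [-152.41059635 -104.2405217 ] (array([ 553.6, -129. ]), array([63. , 29.2]), np.float64(70.1))
cheek 1 393 0.07038203950995592 local x [18.76945939 27.20202942 41.52374141] y [-150.30097304 -104.13010974] (array([ 611.5, -123.9]), array([46.9, 29.1]), np.float64(85.4))
```

```bash
python3 - <<'E'
from h import *
im,d,C,k=load("w_bar");P=cloud(d,C,k)
th=np.radians(-3.7);ex=np.array([np.cos(th),np.sin(th)]);ey=np.array([-np.sin(th),np.cos(th)])
O=np.array([.5897,.0203]);L=np.stack([(P[...,:2]-O)@ex,(P[...,:2]-O)@ey],-1)*1000
l=L[(abs(P[...,2]-.05)<.002)&(abs(L[...,0])<20)&(abs(L[...,1])<200)]
print("rail y range",np.percentile(l[:,1],[0.5,99.5]),len(l))
R=down(np.radians(200.5));g=np.array([.5175,-.3555])
robot.goto(np.r_[g,.16],R); robot.servo_line(np.r_[g,.070],speed=.12); robot.dwell(.1)
robot.move_gripper(0.); print(robot.read_grip_width(),robot.read_finger_force(),robot.read_position(),robot.read_force())
robot.servo_line(np.r_[g,.20],speed=.15); print(robot.read_force(),robot.read_grip_width())
s=O-.133*ey; print(s)
robot.goto(np.r_[s,.20],down(np.radians(176.3))); robot.dwell(.15); grab("wrist","w_held")
print(robot.read_t(),robot.read_position(),robot.read_force())
E
```

```text
rail y range [-165.11193489  172.57706666] 4939
0.33898311844055956 23.132064176606946 [ 0.51757009 -0.35561225  0.07001823] [ 0.00759537 -1.18554352 -0.01218694]
[-0.69784423  0.86552154 -3.85905408] 0.3345400039660166
[ 0.5811172  -0.11242278]
9.5667 [ 0.58092128 -0.11357865  0.1998045 ] [ 0.17438544  0.31325129 -2.89705117]
```

View pics/w_held.png

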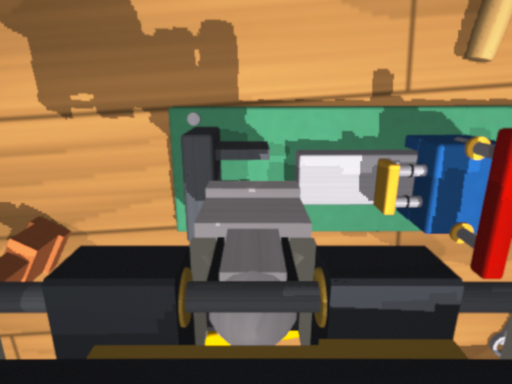

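The view shows the finial held between the fingers, with its body and foot at (195–310,183–235), above the nest whose cheek is at (245,150).

```bash
python3 - <<'E'
from h import *
im,d,C,k=load("w_held");P=cloud(d,C,k)
th=np.radians(-3.7);ex=np.array([np.cos(th),np.sin(th)]);ey=np.array([-np.sin(th),np.cos(th)])
s=np.array(robot.read_position())[:2]
L=np.dstack([(P[...,:2]-s)@ex*1000,(P[...,:2]-s)@ey*1000,P[...,2]*1000])
for v in range(180,244,5): print(v,[np.round(L[v,u]).astype(int).tolist() for u in(205,230,252,275,300)])
q=L[176:245,185:320].reshape(-1,3)
for a,b in((125,149),(149,153),(150,193),(192,199)):
    m=q[(q[:,2]>a)&(q[:,2]<b)&(abs(q[:,0])<40)&(abs(q[:,1])<45)]
    if len(m)>5: print(a,len(m),np.percentile(m,[2,98],0).round(1).tolist(),cv2.minAreaRect(m[:,:2].astype(np.float32)))
    if len(m)>5:
        c=np.linalg.lstsq(np.c_[m[:,1:],np.ones(len(m))],m[:,0],rcond=None)[0]; print("x=ay+bz+c",c)
# nest cheek -x side & fixed jaw, relative to TCP
m=(abs(L[...,2]-70)<2.5)&(L[...,0]<-15)&(L[...,0]>-50)&(abs(L[...,1])<60);m[:,330:]=0
print("cheek top",m.sum(),np.percentile(L[m],[2,98],0).round(1).tolist(),cv2.minAreaRect(L[m][:,:2].astype(np.float32)) if m.sum() else 0)
m=(abs(L[...,2]-85)<2.5)&(abs(L[...,0])<60)&(L[...,1]<-20)&(L[...,1]>-80)
print("fixjaw top",m.sum(),np.percentile(L[m],[2,98],0).round(1).tolist())
E
```

```text
180 [[-9, -39, 86], [7, -22, 22], [8, 0, 20], [8, 23, 20], [0, 44, 50]]
185 [[-5, -39, 85], [-21, -14, 142], [-21, 0, 143], [-21, 15, 143], [5, 45, 51]]
190 [[-1, -39, 85], [-20, -14, 151], [-19, 0, 149], [-20, 14, 151], [-20, 30, 151]]
195 [[4, -39, 85], [-16, -14, 150], [-16, 0, 150], [-17, 14, 151], [-16, 30, 150]]
200 [[-15, -29, 157], [-15, -14, 157], [-15, 0, 156], [-15, 14, 157], [-15, 30, 157]]
205 [[-15, -28, 167], [-15, -13, 166], [-15, 0, 167], [-15, 14, 166], [-15, 28, 166]]
210 [[-15, -27, 175], [-15, -12, 176], [-15, 0, 177], [-15, 13, 175], [-15, 27, 175]]
215 [[-15, -25, 184], [-15, -12, 184], [-9223372036854775808, -9223372036854775808, -9223372036854775808], [-15, 13, 183], [-15, 26, 184]]
220 [[-15, -24, 192], [-15, -11, 191], [-15, 0, 192], [-15, 12, 192], [-15, 25, 191]]
225 [[-14, -24, 196], [-14, -11, 196], [-14, 0, 196], [-14, 12, 195], [-14, 24, 196]]
230 [[-11, -24, 196], [-12, -11, 197], [-12, 0, 197], [-12, 12, 197], [-12, 24, 197]]
235 [[-9, -24, 196], [-13, -11, 205], [-13, 0, 205], [-13, 11, 205], [-9, 25, 196]]
240 [[-11, -23, 208], [-12, -10, 210], [-
[... 495 characters left out ...]
.8, -28.4, 150.2], [-14.6, 29.2, 192.2]] ((-17.781906127929688, 0.45770263671875), (60.09260559082031, 7.0825676918029785), 89.68130493164062)
x=ay+bz+c [ 1.83333414e-03  5.47378719e-02 -2.50320533e+01]
192 1658 [[-15.7, -28.6, 192.5], [-7.6, 29.3, 198.3]] ((-10.6422119140625, 0.44826316833496094), (60.12924575805664, 10.970914840698242), 89.56757354736328)
x=ay+bz+c [ 3.59432440e-05  6.65695885e-01 -1.42790506e+02]
cheek top 638 [[-46.7, -43.5, 68.7], [-23.8, 13.5, 72.0]] ((-27.926027297973633, -22.169097900390625), (72.16513061523438, 29.19271469116211), 73.3912353515625)
fixjaw top 2326 [[-45.2, -56.5, 83.2], [38.1, -32.1, 86.7]]<stdin>:6: RuntimeWarning: invalid value encountered in cast
```

```bash
python3 - <<'E'
from h import *
th=np.radians(-3.7);ex=np.array([np.cos(th),np.sin(th)]);ey=np.array([-np.sin(th),np.cos(th)])
rp=lambda:np.array(robot.read_position())
T=np.array([.58092,-.11358])-.0010*ex+.0008*ey
robot.servo_line(np.r_[T,.165],speed=.08); robot.dwell(.2)
e=T-rp()[:2]; c=T+e; print("err",e*1000,robot.read_force())
robot.servo_line(np.r_[c,.160],speed=.05); robot.dwell(.2); print((T-rp()[:2])*1000)
f0=np.array(robot.read_force())
for z in np.arange(.150,.0885,-.005):
    robot.servo_line(np.r_[c,z],speed=.04); f=np.array(robot.read_force())-f0; p=rp()
    print(round(z,3),p.round(4)[2],((p[:2]-T)*1000).round(1),f.round(1))
    if f[2]>30 or np.hypot(f[0],f[1])>20: print("stop");break
print(robot.read_t(),robot.read_grip_width())
E
```

```text
err [-0.40358571 -0.0459155 ] [-0.22342484  0.33228478 -4.07126219]
[0.30405552 0.02578989]
0.15 0.1495 [-0.7 -0.1] [2.2 0.2 1. ]
0.145 0.1447 [-0.6 -0.1] [-0.1  0.3  0.8]
0.14 0.1396 [-0.7 -0.1] [0.2 0.  0.8]
0.135 0.1364 [ 1.3 -0.2] [ 1.6 -0.8  8.6]
0.13 0.1342 [ 4.5 -0.3] [ 5.   0.3 19.4]
0.125 0.1291 [6.5 0.1] [12.9 -1.   8.5]
0.12 0.1231 [6.1 0.2] [11.2 -0.2  6. ]
0.115 0.1181 [6.1 0.1] [11.6 -1.4  7.1]
0.11 0.113 [6.2 0.1] [11.6 -1.7  5.7]
0.105 0.108 [6.2 0.1] [13.1 -1.4  5.3]
0.1 0.103 [6.2 0.1] [12.  -1.5  6.6]
0.095 0.0979 [6.2 0.1] [12.1 -1.7  5.6]
0.09 0.0927 [6.1 0.1] [12.7 -1.9  4.2]
14.5083 0.2898983391287793
```

```bash
python3 - <<'E'
from h import *
grab("wrist","w_in")
im,d,C,k=load("w_in");P=cloud(d,C,k)
th=np.radians(-3.7);ex=np.array([np.cos(th),np.sin(th)]);ey=np.array([-np.sin(th),np.cos(th)])
s=np.array([.581,-.1145]);print(robot.read_position(),robot.read_tcp_rot(),robot.read_force(),robot.read_ft_torque())
L=np.dstack([(P[...,:2]-s)@ex*1000,(P[...,:2]-s)@ey*1000,np.nan_to_num(P[...,2])*1000])
L=np.nan_to_num(L)
for v in range(150,244,5): print(v,[np.round(L[v,u]).astype(int).tolist() for u in(195,215,235,252,275,300)])
E
```

```text
[ 0.58610096 -0.112581    0.09262843] [[-9.97967445e-01  6.24508637e-02  1.26834005e-02]
 [ 6.24515286e-02  9.98047939e-01 -3.44018728e-04]
 [-1.26801260e-02  4.48778260e-04 -9.99919503e-01]] [11.9279302  -1.56491279  0.41864273] [-0.81592253 -5.00851518  0.09314345]
150 [[-41, -31, 55], [-35, -23, 21], [-35, -9, 19], [-35, 2, 21], [-35, 18, 21], [-35, 35, 20]]
155 [[-39, -31, 56], [-32, -23, 24], [-32, -9, 24], [-32, 2, 23], [-32, 18, 20], [-32, 35, 21]]
160 [[-36, -31, 57], [-32, -21, 40], [-32, -9, 40], [-32, 2, 40], [-28, 18, 21], [-28, 35, 20]]
165 [[-33, -30, 58], [-33, -19, 55], [-32, -8, 53], [-32, 2, 53], [-25, 18, 21], [-25, 35, 22]]
170 [[-33, -29, 67], [-32, -18, 66], [-32, -7, 66], [-32, 2, 66], [-33, 15, 67], [-21, 35, 20]]
175 [[-31, -29, 71], [-31, -18, 72], [-31, -7, 71], [-31, 2, 71], [-30, 15, 70], [-18, 35, 20]]
180 [[-28, -29, 71], [-28, -18, 71], [-28, -7, 72], [-28, 2, 69], [-28, 15, 70], [-22, 31, 49]]
185 [[-25, -29, 71], [-25, -18, 71], [-25, -7, 71], [-25, 2, 71], [-25, 15, 70], [-19, 32, 49]]
190 [[-20, -31, 62], [-16, -21, 49], [-16, -8, 50], [-16, 2, 49]
[... 283 characters left out ...]
, 72], [-14, 15, 73], [-14, 29, 72]]
210 [[-8, -31, 65], [-14, -18, 79], [-13, -7, 78], [-14, 2, 80], [-14, 14, 80], [-13, 28, 78]]
215 [[-13, -27, 85], [-13, -17, 85], [-14, -6, 87], [-14, 2, 86], [-13, 14, 86], [-13, 27, 85]]
220 [[-13, -26, 91], [-12, -16, 90], [-13, -6, 92], [-13, 2, 92], [-13, 14, 91], [-13, 26, 92]]
225 [[-11, -26, 94], [-11, -16, 93], [-11, -6, 93], [-11, 2, 93], [-11, 14, 93], [-11, 26, 94]]
230 [[-8, -26, 93], [-8, -16, 93], [-9, -6, 96], [-10, 2, 96], [-10, 13, 96], [-8, 26, 93]]
235 [[-6, -26, 93], [-6, -16, 93], [-9, -6, 100], [-9, 2, 101], [-9, 13, 101], [-6, 26, 94]]
240 [[-6, -25, 100], [-6, -16, 100], [-9, -6, 105], [-9, 2, 106], [-8, 13, 105], [-6, 25, 100]]
```

View pics/w_in.png

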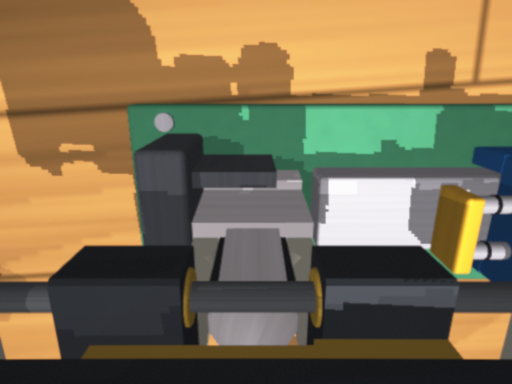

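The finial is inside the cheeks but leaning about 4° towards +x. Its foot top is at z≈49, level with the ball, so it is not home yet. I'll relax the grip so it can right itself, then push on the body's ledges with the fingertips.

```bash
python3 - <<'E'
from h import *
th=np.radians(-3.7);ex=np.array([np.cos(th),np.sin(th)]);ey=np.array([-np.sin(th),np.cos(th)])
rp=lambda:np.array(robot.read_position())
s=np.array([.581,-.1145])+.0012*ey; R=down(np.radians(176.3))
robot.move_gripper(.40); print(rp(),robot.read_force(),robot.read_grip_width())
robot.servo_line(np.r_[s,.101],ori=R,speed=.05); robot.dwell(.15); f0=np.array(robot.read_force()); e=s-rp()[:2]; print(e*1000,f0)
for z in np.arange(.095,.0755,-.002):
    robot.servo_line(np.r_[s,z],speed=.04); f=np.array(robot.read_force())-f0; p=rp()
    print(round(z,3),p.round(4)[2],((p[:2]-s)*1000).round(1),f.round(1))
    if f[2]>35 or np.hypot(f[0],f[1])>20 or (p[2]<.0875 and f[2]>22): print("stop");break
print(robot.read_t(),robot.read_grip_width())
E
```

```text
[ 0.57914898 -0.11283717  0.08975642] [ 0.33572514 -0.00108701  0.63742639] 0.39466929043934473
[-0.10801897 -0.05427781] [ 0.73039289  0.49369214 -0.60540396]
0.095 0.0943 [-0.5 -0. ] [-0.9  1.1  0.6]
0.093 0.0928 [-0. -0.] [-0.6  0.1  0.7]
0.091 0.0909 [ 0. -0.] [ 0.1  0.6 -0.2]
0.089 0.0888 [-0.3 -0.1] [-1.2 -0.5  0.6]
0.087 0.0868 [-0.2 -0. ] [-1.   0.4  0.8]
0.085 0.0853 [ 0.4 -0.1] [-0.9 -0.   3.9]
0.083 0.0853 [ 0.7 -0.1] [-6.1  1.4 19.3]
0.081 0.0853 [ 1.2 -0.2] [-11.4   3.7  33.4]
stop
17.5833 0.4026695074513151
```

```bash
python3 - <<'E'
from h import *
th=np.radians(-3.7);ex=np.array([np.cos(th),np.sin(th)]);ey=np.array([-np.sin(th),np.cos(th)])
s=np.array([.581,-.1145]);p=np.array(robot.read_position())
robot.servo_line(np.r_[s+.0012*ey,.092],speed=.08); robot.move_gripper(.8)
robot.servo_line(np.r_[s,.25],speed=.25); robot.dwell(.15); grab("wrist","w_home")
im,d,C,k=load("w_home");P=cloud(d,C,k);print(robot.read_t(),robot.read_position())
L=np.nan_to_num(np.dstack([(P[...,:2]-s)@ex*1000,(P[...,:2]-s)@ey*1000,P[...,2]*1000]))
near=(abs(L[...,0])<32)&(abs(L[...,1])<40);near[250:]=0
hs=cv2.cvtColor(im,cv2.COLOR_RGB2HSV);near&=(hs[...,2]>70)&(hs[...,1]<80)
for a,b in((82,96),(115,128),(128,155)):
    q=L[near&(L[...,2]>a)&(L[...,2]<b)]
    if len(q)>9: print(a,len(q),np.median(q,0),q[:,2].max(),cv2.minAreaRect(q[:,:2].astype(np.float32)))
E
```

```text
19.65 [ 0.58042167 -0.1144939   0.24864347]
82 1669 [ -4.82140216 -18.80532457  85.37507502] 95.67275954758969 ((0.09024810791015625, -3.6579208374023438), (63.55674743652344, 72.6509017944336), 0.01791398972272873)
115 84 [-14.38531398   2.86500086 119.78946533] 127.70630057945459 ((-14.375422477722168, 2.5565595626831055), (0.6088877320289612, 25.871313095092773), 0.3425050973892212)
128 1262 [ -4.69946068   2.26648197 144.31038276] 152.31915396479596 ((-1.4075565338134766, 2.6365575790405273), (33.989349365234375, 32.30602264404297), 1.1952680349349976)
```

View pics/w_home.png

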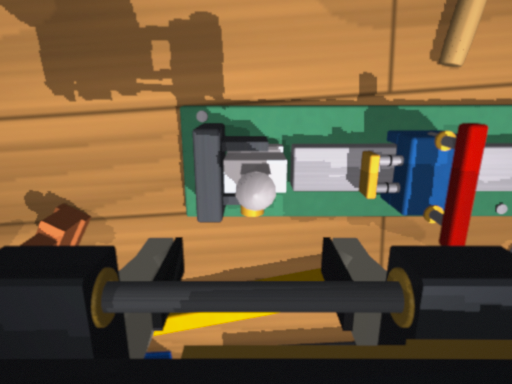

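The finial is home: its tip at (256,190) stands at z≈0.150, the body top is level with the fixed jaw at z≈0.085, and the offset is x −1.4 mm, y +2.6 mm. The bar starts down in a notch, so there should be a notch 7 × 14 = 98 mm further along, at jaw ≈ 0.1755 and pad squeeze ≈ 0.016. Next I'll take the bar.

```bash
python3 - <<'E'
from h import *
th=np.radians(-3.7);ex=np.array([np.cos(th),np.sin(th)]);ey=np.array([-np.sin(th),np.cos(th)])
rp=lambda:np.array(robot.read_position()); s=np.array([.581,-.1145]);O=s+.135*ey;R=down(np.radians(176.3))
b=O+.0425*ey
robot.goto(np.r_[b,.19],R); robot.servo_line(np.r_[b,.106],speed=.12); robot.dwell(.15); f0=np.array(robot.read_force())
robot.move_gripper(0.); robot.dwell(.2)
p0=rp();print(robot.read_grip_width(),p0,(p0[:2]-O)@ey,robot.read_force())
xy=p0[:2]
robot.servo_line(np.r_[xy,.119],speed=.04); robot.dwell(.3); p=rp(); zc=.119
print("lift",(p-p0)*1000,np.array(robot.read_force())-f0)
if p[2]-p0[2]<.0125: zc+=.0125-(p[2]-p0[2]); robot.servo_line(np.r_[xy,zc],speed=.04); robot.dwell(.2); p=rp(); print("lift",(p-p0)*1000,np.array(robot.read_force())-f0)
np.savez("st.npz",p0=p0,f0=f0,zc=zc)
for D in (.03,.06,.075):
    robot.servo_line(np.r_[xy-D*ey,zc],speed=.06); p=rp(); f=np.array(robot.read_force())-f0
    print(D,"disp",((p0-p)[:2]@ey*1000).round(1),"lift",((p-p0)[2]*1000).round(1),"ex",((p-p0)[:2]@ex*1000).round(1),"fy",(f[:2]@ey).round(1),f[2].round(1))
print(robot.read_t())
E
```

```text
0.17719137492017042 [0.59248256 0.06304597 0.10598305] 0.04291688800275237 [-0.96580922  5.10503398  0.31684527]
lift [-0.04562414 -0.0716042  12.86135967] [ 2.09330001  2.83341738 -6.89611347]
0.03 disp 29.5 lift 13.0 ex 0.0 fy 5.5 -7.8
0.06 disp 59.5 lift 13.0 ex 0.1 fy 5.4 -6.7
0.075 disp 74.6 lift 13.0 ex 0.1 fy 5.4 -7.4
25.0
```

```bash
python3 - <<'E'
from h import *
th=np.radians(-3.7);ex=np.array([np.cos(th),np.sin(th)]);ey=np.array([-np.sin(th),np.cos(th)])
rp=lambda:np.array(robot.read_position()); z=np.load("st.npz");p0,f0,zc=z["p0"],z["f0"],float(z["zc"]);xy=p0[:2]
def st(D,n=""):
    p=rp();f=np.array(robot.read_force())-f0;d=(p0-p)[:2]@ey
    print(n,round(D*1000,1),"disp",(d*1000).round(1),"lift",((p-p0)[2]*1000).round(1),"ex",((p-p0)[:2]@ex*1000).round(1),"fy",(f[:2]@ey).round(1),f[2].round(1));return d,p[2]-p0[2]
for D in np.arange(.078,.0985,.004): robot.servo_line(np.r_[xy-D*ey,zc],speed=.05); st(D)
D=.098
for _ in range(3):
    robot.dwell(.15); d,_z=st(D,"fine")
    if abs(.098-d)<.0004: break
    D+=.098-d; robot.servo_line(np.r_[xy-D*ey,zc],speed=.03)
for l in(.009,.006,.003,.0,-.001): 
    robot.servo_line(np.r_[xy-D*ey,p0[2]+l],speed=.03); st(D,"low")
robot.dwell(.2); st(D,"end"); grab("side","side1"); print(robot.read_t())
E
```

```text
78.0 disp 77.2 lift 13.0 ex 0.1 fy 6.9 -8.1
 82.0 disp 81.0 lift 13.0 ex 0.1 fy 7.6 -7.8
 86.0 disp 84.5 lift 12.9 ex 0.1 fy 9.7 -6.8
 90.0 disp 88.1 lift 12.9 ex 0.1 fy 12.3 -7.4
 94.0 disp 91.7 lift 12.8 ex 0.1 fy 13.3 -6.3
 98.0 disp 95.4 lift 12.8 ex 0.1 fy 14.8 -6.0
fine 98.0 disp 95.4 lift 12.8 ex 0.1 fy 15.3 -7.6
fine 100.6 disp 97.6 lift 12.8 ex 0.2 fy 17.3 -6.5
low 100.6 disp 97.6 lift 8.7 ex 0.2 fy 17.9 -7.0
low 100.6 disp 97.7 lift 5.8 ex 0.2 fy 17.2 -6.0
low 100.6 disp 97.7 lift 2.8 ex 0.2 fy 18.1 -6.5
low 100.6 disp 97.6 lift 0.1 ex 0.2 fy 18.1 -4.9
low 100.6 disp 97.6 lift 0.0 ex 0.3 fy 17.9 2.5
end 100.6 disp 97.7 lift 0.0 ex 0.3 fy 18.6 2.9
28.5833
```

The lift fell smoothly to 0 with the spring still pulling, so the bar is in the notch. Now I'll let go, back away and check.

```bash
python3 - <<'E'
from h import *
robot.move_gripper(.4); p=np.array(robot.read_position()); print(p,robot.read_force())
robot.servo_line(np.r_[p[:2],.25],speed=.2)
q=np.array([p[0]-.04,p[1],.30]); robot.servo_line(q,speed=.2); robot.dwell(.2); im,d,C,k=grab("wrist","w_end")
P=cloud(d,C,k);h,s_,v=np.moveaxis(cv2.cvtColor(im,cv2.COLOR_RGB2HSV).astype(int),-1,0)
th=np.radians(-3.7);ex=np.array([np.cos(th),np.sin(th)]);ey=np.array([-np.sin(th),np.cos(th)]);s=np.array([.581,-.1145])
L=np.nan_to_num(np.dstack([(P[...,:2]-s)@ex*1000,(P[...,:2]-s)@ey*1000,P[...,2]*1000]));g=np.zeros(d.shape,bool);g[:255]=1
b=L[g&((h<8)|(h>172))&(s_>150)&(L[...,2]>110)&(abs(L[...,0])<70)&(abs(L[...,1])<120)]
print("bar",len(b),np.percentile(b[:,2],[50,75,95]),np.median(b,0))
t=L[g&(s_<80)&(v>70)&(L[...,2]>135)&(L[...,2]<158)&(abs(L[...,1])<40)]
print("tip",len(t),t[:,2].max(),cv2.minAreaRect(t[:,:2].astype(np.float32)),robot.read_t())
E
```

```text
[ 0.58590816 -0.03772232  0.10501718] [-0.4231299   0.13858852  0.11637332]
bar 1423 [134.10016945 134.67141558 135.38875207] [ -9.13972541  83.0667552  134.10016945]
tip 823 151.6019361524285 ((-1.4908080101013184, -0.45827674865722656), (32.52562713623047, 32.747108459472656), 62.419925689697266) 30.7667
```

View pics/w_end.png

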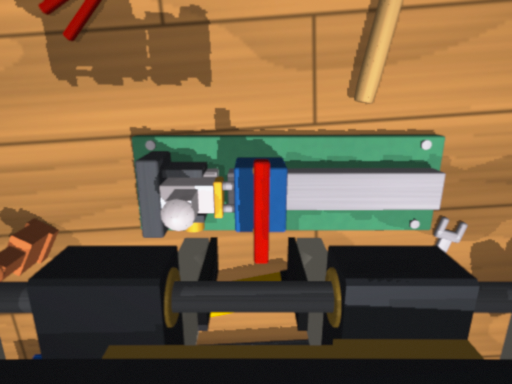

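The final view shows the brass pad bearing on the finial at (218,200). The bar's top is back at 134 mm (down), the finial is upright at x −1.5, y −0.5 mm, and the bystanders in view have not moved.

```bash
python3 -c "
from rig import robot
print(robot.job_done(),robot.read_t())"
```

```text
the job is handed in; nothing more can be done
the job is handed in; nothing more can be done
```

I handed the job in at about 31 s: the finial is home in the nest and the jaw is locked on it, with the bar down in a notch and the pad squeezed to about 15 of 24 mm; no verdict came back.

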